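Line up the spanner sockets by size on the rail

TASK

Put the four steel sockets back on the blue rail in order of size, one standing upright on the middle of each white mark, with the smallest next to the yellow end cap and the largest at the black end. Let go of them all, and leave the coffee cup where it stands.

Things in the scene. Friction and masses are not known exactly. Their poses are not given: they have to be found in the camera images.
- socket_1_mid (a point): The smallest of four round steel spanner sockets: a plain upright cylinder 20 mm in diameter and 34 mm tall, with a black hexagon on its top, standing loose on the table (z = 0). This point is its centre, half-way up (17 mm above its underside); z axis up along the cylinder.
- socket_2_mid (a point): The second smallest of four round steel spanner sockets: a plain upright cylinder 29 mm in diameter and 40 mm tall, with a black hexagon on its top, standing loose on the table (z = 0). This point is its centre, half-way up (20 mm above its underside); z axis up along the cylinder.
- socket_3_mid (a point): The second largest of four round steel spanner sockets: a plain upright cylinder 38 mm in diameter and 47 mm tall, with a black hexagon on its top, standing loose on the table (z = 0). This point is its centre, half-way up (23.5 mm above its underside); z axis up along the cylinder.
- socket_4_mid (a point): The largest of four round steel spanner sockets: a plain upright cylinder 48 mm in diameter and 55 mm tall, with a black hexagon on its top, standing loose on the table (z = 0). This point is its centre, half-way up (27.5 mm above its underside); z axis up along the cylinder.
- mark_a: One of four alike white discs, 54 mm across, with a black centre dot, printed in a row 70 mm apart on the fixed blue rail: a flat strip 350 x 70 mm, 4 mm thick, with no lip along its sides. Marks a, b, c, d follow each other along the row (an end mark). Origin at the disc's centre on the rail's top face (4 mm above the table); y runs along the row from a towards d, x across the rail.
- mark_b: One of four alike white discs, 54 mm across, with a black centre dot, printed in a row 70 mm apart on the fixed blue rail: a flat strip 350 x 70 mm, 4 mm thick, with no lip along its sides. Marks a, b, c, d follow each other along the row (an inner mark). Origin at the disc's centre on the rail's top face (4 mm above the table); y runs along the row from a towards d, x across the rail.
- mark_c: One of four alike white discs, 54 mm across, with a black centre dot, printed in a row 70 mm apart on the fixed blue rail: a flat strip 350 x 70 mm, 4 mm thick, with no lip along its sides. Marks a, b, c, d follow each other along the row (an inner mark). Origin at the disc's centre on the rail's top face (4 mm above the table); y runs along the row from a towards d, x across the rail.
- mark_d: One of four alike white discs, 54 mm across, with a black centre dot, printed in a row 70 mm apart on the fixed blue rail: a flat strip 350 x 70 mm, 4 mm thick, with no lip along its sides. Marks a, b, c, d follow each other along the row (an end mark). Origin at the disc's centre on the rail's top face (4 mm above the table); y runs along the row from a towards d, x across the rail.
- yellow_cap: Yellow end cap of the rail, a fixed flat bar 24 x 70 mm standing 6 mm above the rail's top face, 58 mm beyond the centre of the end mark at whichever end of the row it is fitted (beyond mark a or beyond mark d); the other end has an alike cap in black. It shows the small end of the row. Origin at the centre of its underside, on the rail's top.
- cup: Bystander: white coffee cup with a handle, 76 mm across the rim, 62 mm tall, standing loose on a white saucer to the left of the work, 120 mm or more from the rail's marks and the sockets. Origin at the centre of its underside.

How it is judged:
By the outcome, as a careful person would: the job done as asked, in the order asked, and still so for the second after the job is handed in, with the robot touching nothing.
It also fails if it takes over 102 s, if anything falls off the work surface, if the arm or the gripper's body presses on something with over 40 N, if the wrist force passes 120 N, or if a joint passes its speed limit or range.

ROBOT

A 6-joint arm with a two-finger parallel gripper is mounted at the origin on the work surface. World frame = base frame: x ahead of the robot, y to its left, z up, the work surface at z = 0. Lengths are in mm, angles in rad, forces in N, time in s.
With the tool pointing down it reaches from about 350 to 975 mm from the base axis. Payload 7.1 kg.
Tool frame: the origin (TCP) lies at the very end of the fingers, on their centre line; the grasp point (between the pads) lies 19 mm behind it (ctrl.pinch_z is the z of the grasp point in the tool frame, in mm); z points along the fingers, y is the direction in which the jaws open and shut (so a half turn about z gives the same grasp; the last joint's range is limited). The gripper opens to 88 mm and grips with 3 to 60 N. Pads are 20 mm wide; open, the fingers measure 115 mm over their backs; the gripper's body (75 mm by 178 mm) begins 61 mm behind the grasp point.
Start: joints at [1.325, 0.423, 1.63, -0, 1.089, -0.019], TCP at [140.507, 608.985, 222.675] pointing down, gripper open.
Joint ranges: [-3, 3], [-0.9, 2.11], [0.09, 2.58], [-1.31, 4.45], [0.11, 2.69], [-2.54, 2.54]. Speed limits (rad/s): [2.39, 2.39, 3.01, 3.14, 3.14, 3.14].

INTERFACE

Orientations are given as a rotation vector (axis times angle).
In Python, from workcell import get_obs, optics, ctrl gives the robot as it stands.
- The arm moves only by the shell command python3 -m jog 'ROWS'. ROWS is a JSON object of lists of equal length, an entry for each row: "delta_rot": the turn, a rotation vector about the tool's x, y, z in rad, a list of three; "translation": the shift along the tool's x, y, z in mm, a list of three; "hand": the opening, from -1 (shut) to 1 (fully open). In form: {"delta_rot": [[rx, ry, rz], ...], "translation": [[x, y, z], ...], "hand": [hand, ...]}. A call has 1 to 5 rows; each row is the pose to reach, as a shift and turn from the pose commanded when the call began, along the tool's axes at that moment; what a row does not reach only later rows make up. A row lasts 1/10 s, in which the tool goes at most 50 mm and 8.59 degrees, less where a joint would pass 70% of its speed; a pose out of reach is approached as far as the arm can. A call with a gripper value outside its range is refused whole. The fingers move at their own pace and stop on an object; the grip force is fixed at half the most. Time passes only in rows, so rows that repeat a pose let the fingers close. It gives the time, the measured TCP pose, the force and the opening at its end, in the units of the state.
- get_obs(): the state, without advancing time (a new reading comes with each control period).
- optics.get_image(name): name is "side" or "top" or "wrist"; returns the picture (420x560x3 uint8, red, green, blue); there is no depth.
- optics.calibration(name): a dict with "intrinsics" (3x3 intrinsics, pixels), "cam_to_world" (4x4, takes a point from camera to world coordinates). Camera axes: x right, y up, looking along -z (the intrinsics and any distortion apply to the point x, -y, -z); pixel columns grow to the right and rows downward; lengths in mm; the calibration is good to about 2 mm. The wrist camera is an equidistant fisheye: a pixel r from the principal point sees the ray r / f radians off the axis. A picture is of the moment at which its call begins: read the wrist's pose just before it. calibration takes no time and is no camera call; for the wrist camera it gives the pose at the moment of the call.
- ctrl.close_job(): hands the job in, once; it reports no verdict.
The state is a dict: "t": time; "qpos": joint angles; "qvel": joint speeds; "joint_torque": joint torques, N m; "ee_pos": TCP position; "orientation": TCP orientation; "ft_force": force on the tool from outside, world axes, zero at the start; "moment": the same for the moment, N m; "width": finger opening in mm.
Only numpy, scipy, OpenCV 4.12 (cv2) and the standard library are available. Lean on these libraries where they do the work, as an engineer would, in place of code of your own. Each camera call takes 0.05 s, during which the arm holds its last target. There are 200 camera calls.

## Working session

There is one attempt and no reset: what is moved stays moved. The work goes in short steps, Python scripts to look and compute and a shell command to move; the robot and the scene stay as the last step left them, time stands still between calls to the robot, and variables do not carry over. Pictures are saved under pics/ and viewed, about 12 in all and at most 16, crops included, and the job is handed in when it is done.

```bash
mkdir -p pics; ls; python3 - <<'E'
from workcell import get_obs, optics, ctrl
import cv2,numpy as np
np.set_printoptions(precision=3,suppress=True)
a=optics.get_image("top");b=optics.get_image("side")
cv2.imwrite("pics/top0.png",a[:,:,::-1]);cv2.imwrite("pics/side0.png",b[:,:,::-1])
for n in("top","side","wrist"):
    c=optics.calibration(n);print(n,c)
o=get_obs();print(o, ctrl.pinch_z)
E
```

```text
pics
top {'intrinsics': array([[513.64 ,   0.   , 280.926],
       [  0.   , 513.64 , 208.519],
       [  0.   ,   0.   ,   1.   ]]), 'cam_to_world': array([[   0.004,    0.981,   -0.193,  326.381],
       [  -1.   ,    0.002,   -0.013,   82.117],
       [  -0.012,    0.193,    0.981, 1252.351],
       [   0.   ,    0.   ,    0.   ,    1.   ]])}
side {'intrinsics': array([[412.695,   0.   , 277.094],
       [  0.   , 412.695, 209.588],
       [  0.   ,   0.   ,   1.   ]]), 'cam_to_world': array([[   0.863,    0.325,   -0.386,  246.234],
       [  -0.504,    0.588,   -0.633, -442.605],
       [   0.021,    0.741,    0.671,  623.868],
       [   0.   ,    0.   ,    0.   ,    1.   ]])}
wrist {'intrinsics': array([[325.192,   0.   , 277.327],
       [  0.   , 325.192, 214.833],
       [  0.   ,   0.   ,   1.   ]]), 'cam_to_world': array([[  0.225,  -0.93 ,  -0.291,  58.934],
       [  0.974,   0.215,   0.068, 627.702],
       [ -0.001,  -0.298,   0.954, 384.325],
       [  0.   ,   0.   ,   0.   ,   1.   ]])}
{'t': 0.1, 'qpos': array([ 1.325,  0.424,  1.631, -0.   ,  1.089, -0.019]), 'qvel': array([ 0.   , -0.002, -0.003, -0.   ,  0.001,  0.001]), 'joint_torque': array([  0.001, -54.561, -27.433,   0.065,   0.019,  -0.   ]), 'ee_pos': array([140.397, 608.516, 221.994]), 'orientation': array([-0.355, -3.121,  0.002]), 'ft_force': array([ 0.283, -0.594,  0.145]), 'moment': array([-0.007,  0.01 ,  0.009]), 'width': 87.59869423010514} -18.700000000000003
```

View pics/top0.png

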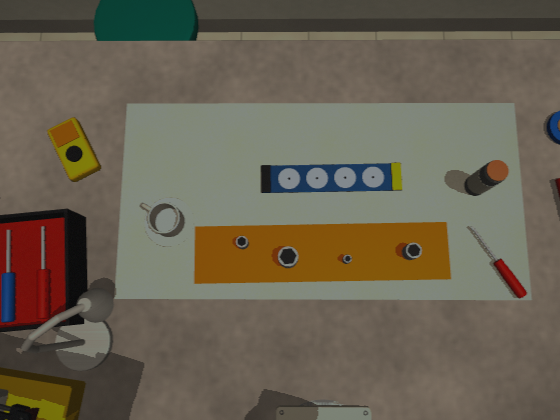

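View pics/side0.png

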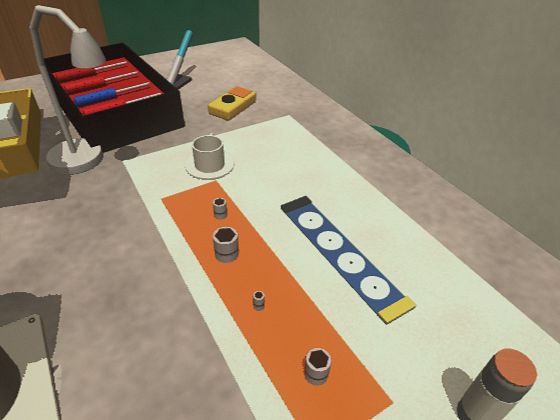

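The top view shows the socket hexagons near (241,242), (288,256), (347,259) and (413,250), the marks along row ~177, and the yellow cap at the right (−y). The side view agrees. Next I'll measure.

```bash
cat > h.py <<'E'
import cv2,numpy as np
from workcell import get_obs, optics
np.set_printoptions(precision=1,suppress=True)
def cast(c,px,z,fish=False):
    K=c["intrinsics"];T=c["cam_to_world"]
    a=(px[0]-K[0,2])/K[0,0];b=(px[1]-K[1,2])/K[1,1]
    if fish:
        r=np.hypot(a,b);s=np.sin(r)/r if r>0 else 1;v=np.array([a*s,-b*s,-np.cos(r)])
    else: v=np.array([a,-b,-1])
    d=T[:3,:3]@v;o=T[:3,3]
    return (o+d*(z-o[2])/d[2])
def blobs(mask,amin,amax):
    n,l,s,c=cv2.connectedComponentsWithStats(mask.astype(np.uint8),connectivity=4)
    return [(c[i],s[i]) for i in range(1,n) if amin<=s[i,4]<=amax]
E
python3 - <<'E'
from h import *
for n in("top","side"):
    im=cv2.imread(f"pics/{n}0.png").astype(int);c=optics.calibration(n)
    B,G,R=im[...,0],im[...,1],im[...,2]
    print(n,"dark")
    for p,s in blobs(im.max(2)<70,4,400):
        if n=="top" and not(150<p[1]<285 and 190<p[0]<455): continue
        if n=="side" and not(190<p[1]<380 and 180<p[0]<420): continue
        print(p,s[2:],[cast(c,p,z) for z in (4,34,40,47,55)])
    print("white")
    for p,s in blobs(im.min(2)>215,100,2000): print(p,s[2:],cast(c,p,4))
E
```

```text
top dark
[390.  166.5] [1 8 8] [array([ 679.6, -175.2,    4. ]), array([ 671.1, -169. ,   34. ]), array([ 669.4, -167.8,   40. ]), array([ 667.4, -166.3,   47. ]), array([ 665.2, -164.7,   55. ])]
[265.5 178.6] [ 11  28 280] [array([648. , 137.1,   4. ]), array([640.2, 135.8,  34. ]), array([638.7, 135.5,  40. ]), array([636.9, 135.2,  47. ]), array([634.8, 134.9,  55. ])]
[391.  178.5] [ 1 10 10] [array([ 648.5, -176.6,    4. ]), array([ 640.8, -170.3,   34. ]), array([ 639.2, -169.1,   40. ]), array([ 637.4, -167.7,   47. ]), array([ 635.4, -166. ,   55. ])]
[388.5 190. ] [8 1 8] [array([ 619. , -169.3,    4. ]), array([ 612. , -163.2,   34. ]), array([ 610.6, -162. ,   40. ]), array([ 608.9, -160.6,   47. ]), array([ 607.1, -159. ,   55. ])]
[333. 191.] [9 1 9] [array([616.3, -31.3,   4. ]), array([609.3, -28.6,  34. ]), array([607.9, -28. ,  40. ]), array([606.3, -27.4,  47. ]), array([604.4, -26.7,  55. ])]
[348. 191.] [5 1 5] [array([616.3, -68.6,   4. ]), array([609.4, -65. ,  34. ]), array([608. , -64.2,  40. ]), array([606.3, -63.4,  47. ]), array([604.5, -62.4,  55. ])]
[27
[... 2361 characters left out ...]
39.1,  81.5,   4. ]), array([429.8,  56.2,  34. ]), array([427.9,  51.1,  40. ]), array([425.7,  45.2,  47. ]), array([423.3,  38.4,  55. ])]
[258.2 294.6] [ 7  6 30] [array([456.2, -40.6,   4. ]), array([446. , -60.1,  34. ]), array([444., -64.,  40.]), array([441.6, -68.5,  47. ]), array([438.9, -73.7,  55. ])]
[318.3 358.8] [ 19  18 235] [array([ 480.8, -197.9,    4. ]), array([ 469.4, -209.7,   34. ]), array([ 467.2, -212.1,   40. ]), array([ 464.5, -214.9,   47. ]), array([ 461.5, -218. ,   55. ])]
[317. 379.] [7 1 7] [array([ 460.2, -224.3,    4. ]), array([ 449.9, -234.9,   34. ]), array([ 447.8, -237. ,   40. ]), array([ 445.4, -239.4,   47. ]), array([ 442.6, -242.3,   55. ])]
white
```

```bash
python3 - <<'E'
from h import *
for n in("top","side"):
    im=cv2.imread(f"pics/{n}0.png").astype(int);c=optics.calibration(n)
    print(n)
    for p,s in blobs((im.min(2)>140),150,1200):
        x,y,w,h=s[:4]; m=(im[y:y+h,x:x+w].min(2)>140).astype(np.uint8)
        k=max(cv2.findContours(m,0,2)[0],key=cv2.contourArea);e=cv2.fitEllipse(k) if len(k)>5 else None
        print(p,s[2:],e and (np.array(e[0])+[x,y],e[1]), cast(c,np.array(e[0])+[x,y],4) if e else 0)
o=get_obs();print(o["t"],o["ee_pos"],o["width"])
E
```

```text
top
side
[62.3 17.7] [ 50  29 236] (array([59.9, 19. ]), (16.12738609313965, 56.544090270996094)) [ 394.6 1686.8    4. ]
[165.4  62.3] [ 35  32 543] (array([164.8,  62.7]), (28.342384338378906, 31.040103912353516)) [ 645.9 1025.5    4. ]
[341.9 116.9] [ 30  26 296] (array([341.8, 117.2]), (20.718772888183594, 23.439882278442383)) [979.7 403.9   4. ]
[366.4 130. ] [ 27  16 179] (array([366.5, 130.3]), (11.721940040588379, 24.68552589416504)) [997.4 310.1   4. ]
[ 79.1 153.6] [ 38  28 622] (array([ 78.1, 152.6]), (25.126102447509766, 37.36460876464844)) [261.5 581.7   4. ]
[310.2 219.9] [ 25  17 330] (array([310.4, 219.8]), (16.250341415405273, 24.342613220214844)) [649.5  77.9   4. ]
[329.5 240. ] [ 26  19 385] (array([329.5, 240. ]), (18.013452529907227, 25.511577606201172)) [650.5   7.8   4. ]
[350.7 262.3] [ 28  21 448] (array([350.8, 262.3]), (19.704181671142578, 27.682575225830078)) [651.7 -62.2   4. ]
[374.6 287.1] [ 30  23 529] (array([374.6, 287.2]), (21.712949752807617, 29.4971923828125)) [ 653.2 -132.3    4. ]
0.1 [140.4 608.5 222. ] 87.59869423010514
```

```bash
python3 -m jog '{"delta_rot":[[0,0,0.15],[0,0,0.3],[0,0,0.45],[0,0,0.6],[0,0,0.75]],"translation":[[-30,-30,0],[-60,-60,0],[-85,-90,0],[-110,-120,0],[-130,-150,0]],"hand":[1,1,1,1,1]}'
```

```text
t: 0.6
ee_pos: [234.0, 431.9, 222.4]
orientation: [1.483, 2.769, -0.001]
ft_force: [-0.1, 0.1, 0.6]
width: 88.0
```

```bash
python3 -m jog '{"delta_rot":[[0,0,0.14],[0,0,0.28],[0,0,0.42],[0,0,0.587],[0,0,0.587]],"translation":[[-45,0,0],[-90,-3,0],[-135,-5,0],[-180,-6,0],[-225,-8,0]],"hand":[1,1,1,1,1]}'
```

```text
t: 1.1
ee_pos: [353.3, 241.0, 222.7]
orientation: [2.218, 2.225, 0.0]
ft_force: [0.6, 0.1, 0.4]
width: 87.7
```

```bash
python3 -m jog '{"delta_rot":[[0,0,0],[0,0,0],[0,0,0],[0,0,0],[0,0,0]],"translation":[[-40,24,15],[-80,48,30],[-120,72,45],[-159.5,95.7,60],[-159.5,95.7,60]],"hand":[1,1,1,1,1]}'
python3 - <<'E'
from h import *
c=optics.calibration("wrist");im=optics.get_image("wrist")
cv2.imwrite("pics/w1.png",im[:,:,::-1]);np.save("w1.npy",c,allow_pickle=True)
o=get_obs();print(o["t"],o["ee_pos"],o["orientation"]);print(c["cam_to_world"])
m=im.max(2).astype(int)<60
for p,s in blobs(m,60,6000): print(p,s,cast(c,p,55,True),cast(c,p,4,True))
E
```

```text
t: 1.6
ee_pos: [450.9, 79.9, 161.1]
orientation: [-2.219, -2.223, 0.003]
ft_force: [0.1, 0.8, -0.3]
width: 87.8
1.65 [449.8  81.6 161.6] [-2.2 -2.2  0. ]
[[  1.   -0.    0.  449.8]
 [  0.    1.    0.3 162.9]
 [ -0.   -0.3   1.  323.4]
 [  0.    0.    0.    1. ]]
[316.8  82.9] [305  73  25  21 398] [481.3 190.8  55. ] [487.3 196.1   4. ]
[458.4 150.7] [430 138  55  24 883] [615.3 140.5  55. ] [646.7 136.3   4. ]
[  3.4 270. ] [  0 242   9  53 331] [104.1   5.2  55. ] [ 38.4 -24.7   4. ]
```

View pics/w1.png

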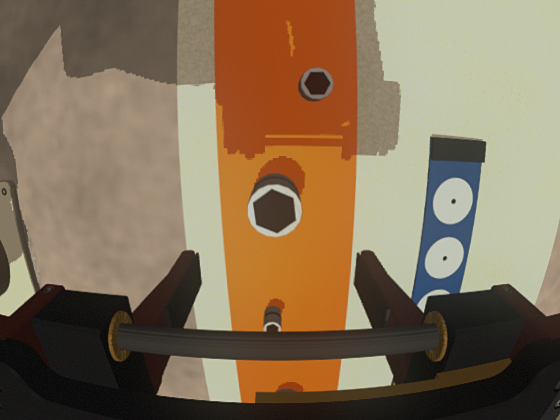

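The wrist view shows the S4 hexagon at about (274,211), S2 at (317,83), and the marks near the black end at (454,201) and (445,258).

```bash
python3 - <<'E'
from h import *
c=np.load("w1.npy",allow_pickle=True).item();im=cv2.imread("pics/w1.png").astype(int)
m=np.zeros(im.shape[:2],bool);m[185:240,245:305]=1
for t in(80,100):
  for p,s in blobs(m&(im.max(2)<t),300,6000): print(t,p,s,cast(c,p,55,True))
print(cast(c,(316.8,82.9),40,True))
for p,s in blobs(im.min(2)>120,300,3000):
  x,y,w,h=s[:4]; k=max(cv2.findContours((im[y:y+h,x:x+w].min(2)>120).astype(np.uint8),0,2)[0],key=cv2.contourArea);e=np.array(cv2.fitEllipse(k)[0])+[x,y]
  print(e,s,cast(c,e,4,True))
E
```

```text
80 [274.1 210.8] [ 254  190   41   42 1265] [446.6  82.3  55. ]
100 [274.1 210.8] [ 253  190   42   43 1301] [446.6  82.3  55. ]
[483.1 192.4  40. ]
[109.9  93.5] [ 99  81  26  32 425] [273.  196.3   4. ]
[159.2 179.2] [142 158  37  41 486] [325.9 101.5   4. ]
[452.3 200.5] [ 433  178   40   46 1437] [646.1  79.8   4. ]
[274.1 210.2] [248 185  54  52 862] [446.1  67.6   4. ]
[443.8 257.3] [ 425  237   39   42 1221] [647.5  10.    4. ]
[ 80.4 272.4] [  31  247  107   54 1498] [198.3 -14.7   4. ]
[ 17.  287.2] [   0  253   35   63 1191] [ 59.6 -51.5   4. ]
[363.7 373.2] [ 337  356   56   34 1540] [ 569.2 -167.     4. ]
[215.1 382.8] [ 178  358   63   44 1652] [ 362.4 -184.2    4. ]
```

```bash
python3 -m jog '{"delta_rot":[[0,0,0],[0,0,0],[0,0,0],[0,0,0],[0,0,0]],"translation":[[0.3,-1.5,45],[0.3,-1.5,90],[0.3,-1.5,130],[0.3,-1.5,149.5],[0.3,-1.5,149.5]],"hand":[1,1,1,1,1]}'
python3 -m jog '{"delta_rot":[[0,0,0],[0,0,0],[0,0,0],[0,0,0],[0,0,0]],"translation":[[0,0,0],[0,0,0],[0,0,0],[0,0,0],[0,0,0]],"hand":[-1,-1,-1,-1,-1]}'
python3 -m jog '{"delta_rot":[[0,0,0],[0,0,0],[0,0,0],[0,0,0],[0,0,0]],"translation":[[0,0,0],[0,0,0],[0,0,0],[0,0,0],[0,0,0]],"hand":[-1,-1,-1,-1,-1]}'
```

```text
t: 2.15
ee_pos: [445.6, 84.9, 11.2]
orientation: [-2.21, -2.229, 0.007]
ft_force: [0.1, -0.2, -0.4]
width: 88.1
t: 2.65
ee_pos: [448.5, 84.2, 13.9]
orientation: [2.213, 2.229, 0.002]
ft_force: [0.3, -0.7, -0.5]
width: 51.5
t: 3.15
ee_pos: [448.4, 84.1, 13.7]
orientation: [2.214, 2.229, 0.001]
ft_force: [-0.7, 0.3, 8.0]
width: 47.9
```

```bash
python3 -m jog '{"delta_rot":[[0,0,0],[0,0,0],[0,0,0],[0,0,0],[0,0,0]],"translation":[[0,0,-20],[0,0,-50],[-1,40,-60],[-2,80,-60],[-3,120,-60]],"hand":[-1,-1,-1,-1,-1]}'
python3 -m jog '{"delta_rot":[[0,0,0],[0,0,0],[0,0,0],[0,0,0],[0,0,0]],"translation":[[0,40,0],[0,70,0],[0,79.5,0],[0,79.5,20],[0,79.5,20]],"hand":[-1,-1,-1,-1,-1]}'
python3 - <<'E'
from h import *
c=optics.calibration("wrist");im=optics.get_image("wrist")
cv2.imwrite("pics/w2.png",im[:,:,::-1]);np.save("w2.npy",c,allow_pickle=True)
o=get_obs();print(o["t"],o["ee_pos"],o["orientation"],o["width"])
E
```

```text
t: 3.65
ee_pos: [569.4, 81.8, 73.8]
orientation: [2.213, 2.229, 0.001]
ft_force: [-0.2, -0.0, -2.9]
width: 47.7
t: 4.15
ee_pos: [644.3, 82.1, 50.3]
orientation: [-2.211, -2.226, 0.008]
ft_force: [-1.7, -0.2, -3.0]
width: 47.9
4.2 [644.8  82.2  51.4] [-2.2 -2.2  0. ] 47.93886569768589
```

View pics/w2.png

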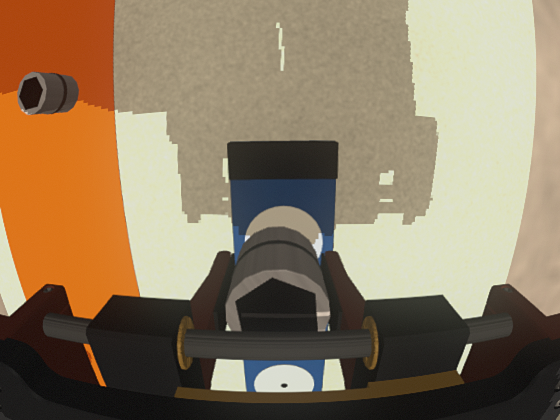

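The wrist view shows the held socket centred at column ~278 over the mark, while the rail centre is at column ~284. So a few mm more in +x are needed.

```bash
python3 - <<'E'
from h import *
c=np.load("w2.npy",allow_pickle=True).item();im=cv2.imread("pics/w2.png").astype(int)
print(cast(c,(277.5,304),92.7,True))
B,G,R=im[...,0],im[...,1],im[...,2]
for r in (190,200,225):
    k=np.where((B>R+40)&(np.arange(560)>200)&(np.arange(560)<360))[0];
    kk=np.where((B[r]>R[r]+40))[0];kk=kk[(kk>200)&(kk<360)];print(r,kk.min(),kk.max(),cast(c,(kk.min(),r),4,True),cast(c,(kk.max(),r),4,True))
# white ellipse part lower disc
for p in ((284.5,383),(283,175)): print(p,cast(c,p,4,True))
m=(R>110)&(B>100);ys,xs=np.where(m[205:262,230:340]);ys+=205;xs+=230
print(xs.min(),xs.max(),ys.min())
print(cast(c,(284,ys.min()),4,True))
o=get_obs();print(o["ee_pos"])
E
```

```text
[643.4  86.9  92.7]
190 273 273 [639.7 116.8   4. ] [639.7 116.8   4. ]Traceback (most recent call last):
  File "<stdin>", line 7, in <module>
    return umr_minimum(a, axis, None, out, keepdims, initial, where)
ValueError: zero-size array to reduction operation minimum which has no identity
```

```bash
python3 -m jog '{"delta_rot":[[0,0,0],[0,0,0],[0,0,0],[0,0,0],[0,0,0]],"translation":[[-1.2,3.2,10],[-1.2,3.2,20],[-1.2,3.2,28],[-1.2,3.2,32],[-1.2,3.2,32]],"hand":[-1,-1,-1,-1,-1]}'
python3 - <<'E'
from h import *
for i in range(3):
    optics.get_image("wrist");o=get_obs();print(o["t"],o["ee_pos"],o["ft_force"],o["width"])
E
```

```text
t: 4.7
ee_pos: [650.1, 81.3, 20.3]
orientation: [-2.213, -2.229, 0.002]
ft_force: [-0.0, 0.4, -3.3]
width: 47.3
4.75 [650.5  81.4  20.8] [-0.8 -0.7 -3.3] 47.46788923468583
4.8 [650.8  81.4  21.2] [-0.7  0.4 -3.9] 47.69897920302401
4.85 [651.   81.4  21.4] [ 0.3  0.3 -2.7] 47.93451330626689
```

```bash
python3 -m jog '{"delta_rot":[[0,0,0],[0,0,0],[0,0,0],[0,0,0],[0,0,0]],"translation":[[-0.3,-1.5,1.5],[-0.3,-3,3],[-0.3,-3,3],[-0.3,-3,3],[-0.3,-3,3]],"hand":[-1,-1,-1,-1,-1]}'
python3 - <<'E'
from h import *
for i in range(4):
    optics.get_image("wrist");o=get_obs();print(o["t"],o["ee_pos"],o["ft_force"],o["width"])
E
```

```text
t: 5.35
ee_pos: [647.9, 81.0, 18.3]
orientation: [2.214, 2.229, 0.0]
ft_force: [-0.1, 0.2, -2.7]
width: 47.7
5.4 [647.9  81.   18.2] [ 0.4 -0.3 -3. ] 47.29877473737466
5.45 [647.9  81.   18.3] [ 0.5  0.  -4. ] 47.70470117567147
5.5 [647.9  81.   18.3] [-0.8  0.3 -2.8] 47.99785829480956
5.55 [647.8  81.   18.2] [ 0.4 -0.5 -2.4] 47.73763055763564
```

```bash
python3 -m jog '{"delta_rot":[[0,0,0],[0,0,0],[0,0,0],[0,0,0],[0,0,0]],"translation":[[0,0,0.6],[0,0,0.6],[0,0,0.6],[0,0,0.6],[0,0,0.6]],"hand":[-1,-1,1,1,1]}'
python3 -m jog '{"delta_rot":[[0,0,0],[0,0,0],[0,0,0],[0,0,0],[0,0,0]],"translation":[[0,0,0],[0,0,-15],[0,0,-50],[0,0,-100],[0,0,-140]],"hand":[1,1,1,1,1]}'
python3 -m jog '{"delta_rot":[[0,0,0],[0,0,0]],"translation":[[0,0,0],[0,0,0]],"hand":[1,1]}'
cat >> h.py <<'E'
def look(name):
    c=optics.calibration("wrist");im=optics.get_image("wrist")
    cv2.imwrite(f"pics/{name}.png",im[:,:,::-1]);np.save(f"{name}.npy",c,allow_pickle=True)
    o=get_obs();print(o["t"],o["ee_pos"],o["orientation"]);im=im.astype(int)
    print("dark")
    for p,s in blobs(im.max(2)<90,100,2500):
        print(p,s,*[cast(c,p,z,True)[:2] for z in(34,40,47,55,59)])
    print("white")
    for p,s in blobs(im.min(2)>120,300,3000):
        x,y,w,h=s[:4]; k=max(cv2.findContours((im[y:y+h,x:x+w].min(2)>120).astype(np.uint8),0,2)[0],key=cv2.contourArea);e=np.array(cv2.fitEllipse(k)[0])+[x,y]
        print(e,s,cast(c,e,4,True)[:2])
E
python3 -c 'from h import *;look("w3")'
```

```text
t: 6.05
ee_pos: [648.1, 81.0, 17.8]
orientation: [2.213, 2.229, 0.001]
ft_force: [-0.0, 0.0, -0.4]
width: 68.5
t: 6.55
ee_pos: [648.2, 81.1, 160.9]
orientation: [2.213, 2.228, 0.002]
ft_force: [0.9, -0.0, -0.8]
width: 87.8
t: 6.75
ee_pos: [648.5, 81.1, 159.7]
orientation: [2.212, 2.228, 0.004]
ft_force: [-0.4, 0.7, -0.7]
width: 87.7
6.8 [647.5  81.  158. ] [2.2 2.2 0. ]
dark
[ 4.3 15.2] [  0   0  15  42 332] [331.4 313.3] [338.  310.2] [345.6 306.5] [354.3 302.4] [358.7 300.3]
[120.9  96.3] [107  82  25  29 438] [500.4 189.4] [503.4 188.8] [507.  188.2] [511.  187.5] [513.  187.2]
[102.3  95. ] [ 92  84  21  23 332] [479.5 193. ] [483.  192.4] [487.1 191.6] [491.7 190.8] [494.  190.4]
[275.2 143.9] [ 239  131   73   30 1875] [645.3 139.4] [645.3 139.9] [645.4 140.5] [645.4 141.2] [645.4 141.5]
[286.8 173.1] [260 161  47  36 636] [655.9 113.2] [655.7 114.2] [655.5 115.5] [655.2 116.9] [655.1 117.6]
[276.1 188.5] [252 179  49  26 473] [646.4  98.9] [646.4 100.3] [646.4 101.8] [646.4 103.7] [646.4 104.6]
[275.7 217.9] [ 255  196   42   44 1335] [646.2  70.9] [646.2  72.8] [646.2  75.1] [646.2  77.7] [646.2  79. ]
[279.4 383.5] [254 382  50   3 102] [ 651.7 -145.7] [ 651.6 -139.2] [ 651.5 -131.7] [ 651.3 -123.1] [ 651.2 -118.8]
white
[550.7  25.3] [535   6  25  41 430] [994.8 319.6]
[277.   39.3] [ 263   18   30   49 1180] [646.4 240.7]
[276.6 236.3] [ 249  192   55   94 2570] [647.2  40.9]
[277.7 314.7] [ 255  298   46   34 1258] [649.  -58.4]
[344.7 373.4] [ 305  356   90   35 2614] [ 741.1 -161.4]
[223.7 378.6] [ 192  357   63   46 2402] [ 575.9 -170.9]
[278.7 365.4] [258 360  42  14 425] [ 650.9 -141.9]
```

View pics/w3.png

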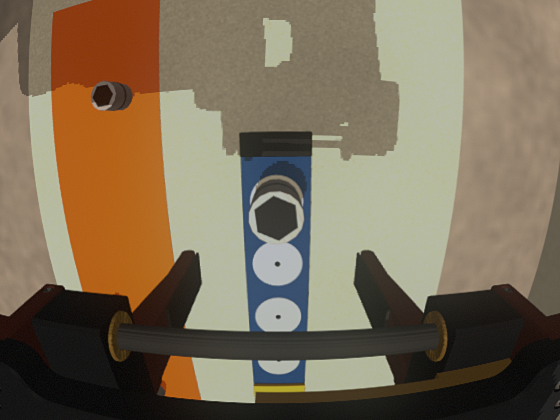

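The wrist view shows S4 on the mark next to the black cap (hexagon at (276,218)), with free marks at (277,264) and (278,315).

```bash
python3 - <<'E'
from h import *
c=np.load("w3.npy",allow_pickle=True).item();im=cv2.imread("pics/w3.png").astype(int)
m=np.zeros(im.shape[:2],bool);m[250:280,265:290]=1;m[305:325,265:290]=1
for p,s in blobs(m&(im.max(2)<110),3,60):print(p,s,cast(c,p,4,True))
print("cap",cast(c,(275.2,143.9),10,True))
E
```

```text
[277.  263.5] [275 262   5   4  16] [647.8   9.3   4. ]
[277.8 316.4] [276 315   5   4  14] [649.2 -60.8   4. ]
cap [645.3 137.4  10. ]
```

```bash
python3 -m jog '{"delta_rot":[[0,0,0],[0,0,0],[0,0,0],[0,0,0],[0,0,0]],"translation":[[-35,-22,0],[-73,-46,0],[-110,-69,0],[-147,-92,0],[-184,-115,0]],"hand":[1,1,1,1,1]}'
python3 -m jog '{"delta_rot":[[0,0,0],[0,0,0],[0,0,0],[0,0,0],[0,0,0]],"translation":[[-37,-23,0],[-74,-46,0],[-110,-69,0],[-110,-69,0],[-110,-69,0]],"hand":[1,1,1,1,1]}'
python3 -m jog '{"delta_rot":[[0,0,0],[0,0,0]],"translation":[[0,0,0],[0,0,0]],"hand":[1,1]}'
python3 -c 'from h import *;look("w4")'
```

```text
t: 7.3
ee_pos: [531.7, -104.7, 155.9]
orientation: [-2.211, -2.228, 0.003]
ft_force: [0.1, -0.2, -0.6]
width: 87.9
t: 7.8
ee_pos: [464.5, -214.5, 156.4]
orientation: [-2.215, -2.224, 0.001]
ft_force: [0.8, 0.2, -0.3]
width: 87.9
t: 8.0
ee_pos: [466.2, -213.2, 157.1]
orientation: [-2.211, -2.23, 0.0]
ft_force: [-0.2, -0.7, -0.1]
width: 88.1
8.05 [ 466.3 -213.2  157.2] [-2.2 -2.2  0. ]
dark
[ 2.3 31.2] [  0   0   7  68 340] [148.7  -2.3] [155.4  -5. ] [163.1  -8.1] [172.  -11.7] [176.4 -13.5]
[425.1  54.6] [423   0   4 110 141] [599.5 -64. ] [596.7 -65.4] [593.4 -67. ] [589.6 -68.9] [587.7 -69.8]
[254.5  36.9] [247  30  16  15 178] [443.9 -59.1] [444.3 -60.6] [444.8 -62.3] [445.4 -64.3] [445.7 -65.3]
[258.   48.3] [246  38  22  17 142] [447.1 -69.7] [447.4 -71. ] [447.8 -72.5] [448.3 -74.2] [448.6 -75. ]
[430.8 172.7] [421 156  43  35 118] [ 611.6 -176.1] [ 608.5 -175.1] [ 604.9 -174. ] [ 600.7 -172.7] [ 598.7 -172.1]
[275.4 189.8] [256 182  39  21 312] [ 462.9 -196. ] [ 463.  -194.6] [ 463. -193.] [ 463.  -191.2] [ 463.1 -190.2]
[274.5 212.6] [259 197  32  32 748] [ 462.3 -217.4] [ 462.3 -215.6] [ 462.4 -213.5] [ 462.4 -211. ] [ 462.5 -209.8]
white
[453.4  11.6] [431   0  42  26 841] [650.2  -1.1]
[454.2  63.2] [ 433   39   43   50 1599] [649.1 -60.8]
[453.2 127.6] [ 433  103   42   50 1639] [ 650.4 -130.6]
[  9.6 133.2] [  0 110  25  48 623] [ 131.3 -125.4]
[274.6 212.1] [254 193  42  40 513] [ 462.1 -226.1]
[190.9 365.5] [164 356  60  26 546] [ 350.8 -441.5]
```

```bash
python3 -m jog '{"delta_rot":[[0,0,0],[0,0,0],[0,0,0],[0,0,0],[0,0,0]],"translation":[[-0.3,-2.3,45],[-0.3,-2.3,90],[-0.3,-2.3,125],[-0.3,-2.3,145],[-0.3,-2.3,145]],"hand":[1,1,1,1,1]}'
python3 -m jog '{"delta_rot":[[0,0,0],[0,0,0]],"translation":[[0,0,0],[0,0,0]],"hand":[1,1]}'
```

```text
t: 8.55
ee_pos: [462.1, -212.8, 10.0]
orientation: [-2.208, -2.227, 0.003]
ft_force: [-0.3, -0.0, 0.0]
width: 87.9
t: 8.75
ee_pos: [464.7, -214.7, 13.8]
orientation: [2.211, 2.229, 0.001]
ft_force: [0.7, 0.5, -0.4]
width: 87.7
```

```bash
python3 -m jog '{"delta_rot":[[0,0,0],[0,0,0],[0,0,0],[0,0,0],[0,0,0]],"translation":[[0,0,0],[0,0,0],[0,0,0],[0,0,0],[0,0,0]],"hand":[-1,-1,-1,-1,-1]}'
python3 -m jog '{"delta_rot":[[0,0,0],[0,0,0],[0,0,0],[0,0,0],[0,0,0]],"translation":[[0,0,0],[0,0,0],[0,0,0],[0,0,0],[0,0,0]],"hand":[-1,-1,-1,-1,-1]}'
```

```text
t: 9.25
ee_pos: [463.6, -214.7, 12.7]
orientation: [2.214, 2.229, 0.0]
ft_force: [-0.1, 0.3, 0.4]
width: 51.2
t: 9.75
ee_pos: [463.5, -214.6, 12.6]
orientation: [2.214, 2.229, -0.0]
ft_force: [0.2, -0.0, -0.3]
width: 37.4
```

```bash
python3 -m jog '{"delta_rot":[[0,0,0],[0,0,0],[0,0,0],[0,0,0],[0,0,0]],"translation":[[0,0,-20],[0,0,-50],[25,20,-60],[55,46,-60],[87,73,-60]],"hand":[-1,-1,-1,-1,-1]}'
python3 -m jog '{"delta_rot":[[0,0,0],[0,0,0],[0,0,0],[0,0,0],[0,0,0]],"translation":[[32,27,0],[64,54,0],[96,81,0],[120,101,0],[135.8,113,0]],"hand":[-1,-1,-1,-1,-1]}'
python3 -m jog '{"delta_rot":[[0,0,0],[0,0,0],[0,0,0],[0,0,0],[0,0,0]],"translation":[[0,0,20],[0,0,40],[0,0,48],[0,0,48],[0,0,48]],"hand":[-1,-1,-1,-1,-1]}'
python3 -m jog '{"delta_rot":[[0,0,0],[0,0,0],[0,0,0]],"translation":[[0,0,0],[0,0,0],[0,0,0]],"hand":[-1,-1,-1]}'
```

```text
t: 10.25
ee_pos: [536.5, -126.5, 73.1]
orientation: [2.215, 2.227, 0.0]
ft_force: [0.5, -1.2, -2.0]
width: 37.7
t: 10.75
ee_pos: [649.0, 11.5, 72.2]
orientation: [-2.212, -2.231, -0.0]
ft_force: [0.1, 0.2, -1.5]
width: 37.6
t: 11.25
ee_pos: [648.0, 9.1, 24.9]
orientation: [2.214, 2.229, -0.0]
ft_force: [0.6, -0.3, -2.3]
width: 37.3
t: 11.55
ee_pos: [648.4, 9.4, 25.3]
orientation: [2.213, 2.228, 0.001]
ft_force: [-0.7, 0.0, -3.1]
width: 37.9
```

```bash
python3 -m jog '{"delta_rot":[[0,0,0],[0,0,0],[0,0,0],[0,0,0],[0,0,0]],"translation":[[-1.2,1,3],[-1.2,1,6],[-1.2,1,8],[-1.2,1,8],[-1.2,1,8]],"hand":[-1,-1,-1,-1,-1]}'
python3 -m jog '{"delta_rot":[[0,0,0],[0,0,0],[0,0,0]],"translation":[[0,0,0],[0,0,0],[0,0,0]],"hand":[-1,-1,-1]}'
```

```text
t: 12.05
ee_pos: [648.9, 8.3, 16.6]
orientation: [-2.214, -2.229, 0.0]
ft_force: [-1.1, -0.9, 0.7]
width: 37.3
t: 12.35
ee_pos: [648.9, 8.3, 16.6]
orientation: [-2.214, -2.229, 0.0]
ft_force: [-1.8, -1.3, 1.8]
width: 37.8
```

```bash
python3 -m jog '{"delta_rot":[[0,0,0],[0,0,0],[0,0,0],[0,0,0],[0,0,0]],"translation":[[0,0,0],[0,0,0],[0,0,0],[0,0,0],[0,0,0]],"hand":[1,1,1,1,1]}'
python3 -m jog '{"delta_rot":[[0,0,0],[0,0,0],[0,0,0],[0,0,0],[0,0,0]],"translation":[[0,0,-15],[0,0,-50],[0,0,-100],[0,0,-140],[0,0,-140]],"hand":[1,1,1,1,1]}'
python3 -m jog '{"delta_rot":[[0,0,0],[0,0,0]],"translation":[[0,0,0],[0,0,0]],"hand":[1,1]}'
python3 -c 'from h import *;look("w5")'
```

```text
t: 12.85
ee_pos: [649.0, 8.4, 16.5]
orientation: [2.214, 2.229, 0.0]
ft_force: [-0.9, -0.0, -0.9]
width: 74.2
t: 13.35
ee_pos: [653.1, 8.3, 164.3]
orientation: [2.208, 2.223, 0.013]
ft_force: [-0.1, -0.3, -0.4]
width: 87.8
t: 13.55
ee_pos: [648.1, 8.3, 155.9]
orientation: [-2.213, -2.228, 0.002]
ft_force: [0.0, -0.6, -1.3]
width: 87.5
13.6 [647.9   8.3 155.3] [-2.2 -2.2  0. ]
dark
[103.1  21.1] [ 93  11  21  22 314] [479.5 194.4] [483.  192.2] [487.1 189.7] [491.9 186.8] [494.2 185.3]
[119.9  29.2] [100  11  33  32 511] [498.9 182.3] [502.  180.4] [505.6 178.2] [509.8 175.6] [511.9 174.3]
[277.7 131.9] [ 255  107   47   51 1710] [646.5  77.5] [646.5  77.8] [646.5  78.1] [646.5  78.5] [646.5  78.7]
[288.8 172.7] [271 167  34  20 208] [656.5  41.4] [656.3  42.5] [656.1  43.7] [655.8  45.1] [655.6  45.8]
[278.2 189.4] [259 182  40  21 340] [647.2  26.2] [647.2  27.5] [647.2  29.1] [647.2  31. ] [647.2  31.9]
[278.2 212.8] [262 197  33  33 775] [647.4   4.3] [647.4   6.1] [647.4   8.2] [647.4  10.7] [647.4  11.9]
[103.2 257.4] [ 91 248  22  23 269] [460.4 -46.8] [464.3 -43.9] [468.9 -40.5] [474.1 -36.6] [476.7 -34.7]
white
[279.5  33.3] [ 264   10   33   46 1254] [647.5 173.1]
[278.2 205.3] [252 176  55  58 928] [647.5   2.9]
[279.6 262. ] [ 255  240   51   45 1787] [649.4 -59.9]
[280.  315.1] [ 257  297   47   35 1304] [ 650.5 -129. ]
```

View pics/w5.png

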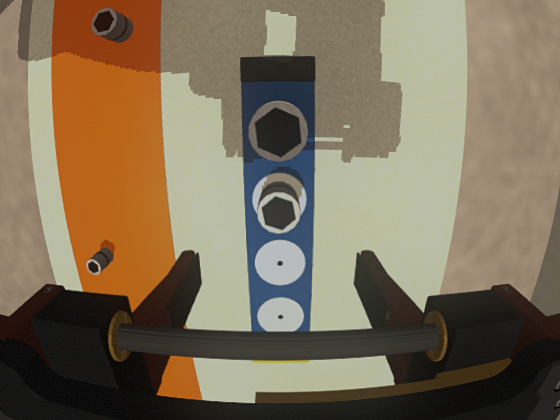

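S3 sits on the second mark (hexagon at (278,213), measured within about 0.5 mm of the mark centre), and marks c and d are free. Next is S2.

```bash
python3 -m jog '{"delta_rot":[[0,0,0],[0,0,0],[0,0,0],[0,0,0],[0,0,0]],"translation":[[30,-27,0],[64,-57,0],[98,-87,0],[130,-116,0],[160,-142,0]],"hand":[1,1,1,1,1]}'
python3 -m jog '{"delta_rot":[[0,0,0],[0,0,0],[0,0,0],[0,0,0],[0,0,0]],"translation":[[24,-21,0],[24,-21,0],[24,-21,0],[24,-21,0],[24,-21,0]],"hand":[1,1,1,1,1]}'
python3 -c 'from h import *;look("w6")'
```

```text
t: 14.1
ee_pos: [503.3, 168.1, 155.0]
orientation: [-2.213, -2.228, 0.005]
ft_force: [-0.3, 0.8, -0.2]
width: 87.9
t: 14.6
ee_pos: [485.3, 190.4, 156.2]
orientation: [-2.215, -2.228, 0.001]
ft_force: [-0.1, 0.8, 0.1]
width: 87.9
14.65 [485.3 190.4 156.3] [-2.2 -2.2  0. ]
dark
[322.5  35.3] [ 294    0   77   53 1208] [522.2 346.7] [521.4 345.2] [520.4 343.4] [519.3 341.3] [518.8 340.3]
[375.   12.2] [362   0  25  31 398] [570.  373.6] [568.2 371.5] [566.1 369. ] [563.6 366.2] [562.4 364.8]
[130.6  14.3] [124   5  14  18 116] [347.2 378. ] [350.  375.8] [353.4 373.3] [357.2 370.3] [359.2 368.8]
[20.8 22.8] [ 15   9  12  30 142] [202.1 403. ] [208.1 400.2] [215. 397.] [222.9 393.4] [226.9 391.6]
[276.9 191. ] [263 185  29  16 198] [483.5 206.6] [483.5 208. ] [483.5 209.6] [483.5 211.5] [483.5 212.4]
[276.4 208.5] [265 199  24  21 373] [483.1 190.2] [483.2 192. ] [483.2 194. ] [483.2 196.4] [483.2 197.5]
[420. 248.] [ 391  236   60   27 1292] [629.6 149.5] [626.5 152.1] [622.9 155.2] [618.8 158.7] [616.8 160.4]
[246.2 383.8] [238 375  16  20 237] [446.7 -34.6] [447.5 -28.1] [448.4 -20.6] [449.4 -11.9] [449.9  -7.6]
white
[276.5 208.1] [262 193  31  31 307] [483.2 181.9]
[194.9 377.3] [ 175  356   40   45 1282] [371.8 -60.1]
[341.7 373.4] [ 312  357   62   34 1789] [571.8 -48.2]
```

```bash
python3 -m jog '{"delta_rot":[[0,0,0],[0,0,0],[0,0,0],[0,0,0],[0,0,0]],"translation":[[1.6,-0.5,45],[1.6,-0.5,90],[1.6,-0.5,125],[1.6,-0.5,140],[1.6,-0.5,146]],"hand":[1,1,1,1,1]}'
python3 -m jog '{"delta_rot":[[0,0,0],[0,0,0],[0,0,0],[0,0,0],[0,0,0]],"translation":[[0,0,0],[0,0,0],[0,0,0],[0,0,0],[0,0,0]],"hand":[1,1,-1,-1,-1]}'
python3 -m jog '{"delta_rot":[[0,0,0],[0,0,0],[0,0,0],[0,0,0],[0,0,0]],"translation":[[0,0,0],[0,0,0],[0,0,0],[0,0,0],[0,0,0]],"hand":[-1,-1,-1,-1,-1]}'
python3 -m jog '{"delta_rot":[[0,0,0],[0,0,0],[0,0,0]],"translation":[[0,0,0],[0,0,0],[0,0,0]],"hand":[-1,-1,-1]}'
```

```text
t: 15.15
ee_pos: [483.8, 192.1, 9.2]
orientation: [-2.214, -2.227, 0.004]
ft_force: [-0.2, 0.3, 0.1]
width: 88.0
t: 15.65
ee_pos: [484.7, 193.0, 11.4]
orientation: [2.213, 2.229, 0.002]
ft_force: [-1.5, -0.1, -0.0]
width: 67.4
t: 16.15
ee_pos: [484.2, 192.8, 10.5]
orientation: [-2.214, -2.229, 0.0]
ft_force: [-0.2, 0.5, -0.8]
width: 28.5
t: 16.45
ee_pos: [484.2, 192.8, 10.5]
orientation: [-2.214, -2.229, 0.0]
ft_force: [0.4, -0.4, -1.1]
width: 28.6
```

```bash
python3 -m jog '{"delta_rot":[[0,0,0],[0,0,0],[0,0,0],[0,0,0],[0,0,0]],"translation":[[0,0,-20],[0,0,-60],[-5,3,-90],[-35,23,-90],[-70,46,-90]],"hand":[-1,-1,-1,-1,-1]}'
python3 -m jog '{"delta_rot":[[0,0,0],[0,0,0],[0,0,0],[0,0,0],[0,0,0]],"translation":[[-38,25,0],[-76,50,0],[-114,75,0],[-152,100,0],[-182.8,120.6,0]],"hand":[-1,-1,-1,-1,-1]}'
python3 -m jog '{"delta_rot":[[0,0,0],[0,0,0],[0,0,0],[0,0,0],[0,0,0]],"translation":[[0,0,0],[0,0,30],[0,0,60],[0,0,76],[0,0,76]],"hand":[-1,-1,-1,-1,-1]}'
python3 -m jog '{"delta_rot":[[0,0,0],[0,0,0],[0,0,0],[0,0,0],[0,0,0]],"translation":[[0,0,0],[0,0,0],[0,0,0],[0,0,0],[0,0,0]],"hand":[-1,-1,-1,-1,-1]}'
```

```text
t: 16.95
ee_pos: [531.4, 123.3, 102.0]
orientation: [2.21, 2.231, 0.003]
ft_force: [1.7, -0.5, -1.2]
width: 28.4
t: 17.45
ee_pos: [653.4, -61.2, 100.4]
orientation: [2.215, 2.228, -0.0]
ft_force: [1.1, 0.4, -0.9]
width: 28.7
t: 17.95
ee_pos: [650.1, -58.0, 22.0]
orientation: [-2.21, -2.227, 0.005]
ft_force: [0.4, 0.3, -1.9]
width: 28.6
t: 18.45
ee_pos: [652.9, -58.9, 25.3]
orientation: [2.213, 2.229, 0.001]
ft_force: [-0.3, -0.4, -0.4]
width: 28.6
```

Need x 650.8, y −60.0, z about 14.8.

```bash
python3 -m jog '{"delta_rot":[[0,0,0],[0,0,0],[0,0,0],[0,0,0],[0,0,0]],"translation":[[-1.1,-2,3],[-1.1,-2,6],[-1.1,-2,8],[-1.1,-2,8],[-1.1,-2,8]],"hand":[-1,-1,-1,-1,-1]}'
python3 -m jog '{"delta_rot":[[0,0,0],[0,0,0],[0,0,0]],"translation":[[0,0,0],[0,0,0],[0,0,0]],"hand":[-1,-1,-1]}'
```

```text
t: 18.95
ee_pos: [650.5, -60.0, 16.4]
orientation: [-2.214, -2.229, 0.0]
ft_force: [-0.4, -0.2, -1.0]
width: 28.8
t: 19.25
ee_pos: [650.6, -60.0, 16.7]
orientation: [2.214, 2.229, 0.0]
ft_force: [0.2, -0.4, -0.2]
width: 28.6
```

```bash
python3 -m jog '{"delta_rot":[[0,0,0],[0,0,0],[0,0,0],[0,0,0],[0,0,0]],"translation":[[0,0.2,1],[0,0.2,1.8],[0,0.2,1.8],[0,0.2,1.8],[0,0.2,1.8]],"hand":[-1,-1,-1,-1,-1]}'
python3 -m jog '{"delta_rot":[[0,0,0],[0,0,0],[0,0,0],[0,0,0],[0,0,0]],"translation":[[0,0,0],[0,0,0],[0,0,0],[0,0,0],[0,0,0]],"hand":[1,1,1,1,1]}'
python3 -m jog '{"delta_rot":[[0,0,0],[0,0,0],[0,0,0],[0,0,0],[0,0,0]],"translation":[[0,0,-15],[0,0,-50],[0,0,-100],[0,0,-140],[0,0,-140]],"hand":[1,1,1,1,1]}'
python3 -m jog '{"delta_rot":[[0,0,0],[0,0,0]],"translation":[[0,0,0],[0,0,0]],"hand":[1,1]}'
python3 -c 'from h import *;look("w7")'
```

```text
t: 19.75
ee_pos: [650.8, -60.0, 14.8]
orientation: [2.214, 2.229, 0.0]
ft_force: [-0.5, 0.1, -1.2]
width: 28.6
t: 20.25
ee_pos: [650.8, -60.0, 14.8]
orientation: [2.214, 2.229, 0.0]
ft_force: [0.2, 0.8, 0.0]
width: 65.0
t: 20.75
ee_pos: [654.9, -60.4, 162.6]
orientation: [2.207, 2.223, 0.012]
ft_force: [-0.1, -0.4, 0.1]
width: 87.7
t: 20.95
ee_pos: [649.9, -59.9, 154.1]
orientation: [-2.213, -2.228, 0.002]
ft_force: [-0.7, 0.5, -0.4]
width: 87.7
21.0 [649.6 -59.9 153.5] [-2.2 -2.2  0. ]
dark
[276.2  47.3] [ 253   24   48   48 1649] [646.5  83.8] [646.5  82.5] [646.6  81. ] [646.6  79.3] [646.7  78.4]
[277.   75.5] [251  62  52  21 299] [647.3  58.6] [647.3  57.8] [647.3  57. ] [647.4  55.9] [647.4  55.4]
[276.7 132.9] [259 115  36  37 974] [647.4   8.5] [647.4   8.8] [647.4   9.2] [647.4   9.6] [647.5   9.8]
[307.8 145.7] [299 141  16  10 106] [674.4  -2.3] [673.9  -1.8] [673.2  -1.1] [672.5  -0.4] [672.1  -0.1]
[278.2 195.2] [264 188  30  18 236] [649.1 -46.9] [649.1 -45.4] [649.  -43.7] [649.  -41.7] [649.  -40.7]
[ 92.2 200.9] [ 80 192  22  22 279] [461.4 -52. ] [465.3 -50.4] [470.  -48.5] [475.3 -46.4] [477.9 -45.3]
[278.4 213. ] [267 203  24  21 397] [649.4 -63.6] [649.4 -61.7] [649.3 -59.6] [649.3 -57.1] [649.3 -55.9]
[278.8 301.1] [251 300  60   3 149] [ 650.5 -157.4] [ 650.4 -153.6] [ 650.4 -149.1] [ 650.3 -144. ] [ 650.3 -141.4]
white
[270.3  41.4] [247  20  46  38 387] [640.7  96.2]
[278.9 201.8] [ 252  175   54   54 1168] [649.9 -61.1]
[279.2 264.3] [ 254  242   51   45 1788] [ 650.8 -129.9]
```

View pics/w7.png

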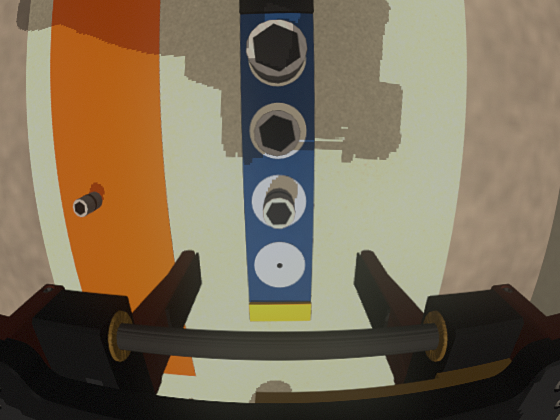

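S2 is on mark c (hexagon at (278,213)) within about 0.5 mm. Only mark d, beside the yellow cap, remains for S1.

```bash
python3 -m jog '{"delta_rot":[[0,0,0],[0,0,0],[0,0,0],[0,0,0],[0,0,0]],"translation":[[0,-40,0],[0,-85,0],[0,-130,0],[0,-170,0],[0.5,-204,0]],"hand":[1,1,1,1,1]}'
python3 -m jog '{"delta_rot":[[0,0,0],[0,0,0],[0,0,0]],"translation":[[0,0,0],[0,0,0],[0,0,0]],"hand":[1,1,1]}'
python3 - <<'E'
from h import *
look("w8")
c=np.load("w8.npy",allow_pickle=True).item();im=cv2.imread("pics/w8.png").astype(int)
for p,s in blobs(im.max(2)<80,20,160):print(p,s,cast(c,p,34,True))
E
```

```text
t: 21.5
ee_pos: [443.3, -60.6, 153.3]
orientation: [-2.211, -2.227, 0.004]
ft_force: [-0.6, -0.3, 0.6]
width: 88.0
t: 21.8
ee_pos: [447.9, -61.0, 154.5]
orientation: [2.213, 2.229, 0.0]
ft_force: [0.2, 0.2, -0.4]
width: 87.9
21.85 [448.  -61.  154.6] [2.2 2.2 0. ]
dark
[4.9 4.9] [  0   0  16  14 113] [134.  182.5] [140.6 179.1] [148.3 175.2] [157.2 170.6] [161.6 168.3]
[460.6  37.2] [ 434    8   60  185 1410] [620.2 111.8] [616.5 109.9] [612.2 107.7] [607.3 105.1] [604.8 103.9]
[467.9  71.6] [ 450   41   46   58 1471] [628.3  78.2] [624.4  77. ] [619.9  75.6] [614.8  74. ] [612.2  73.2]
[497.2  72.4] [483  52  29  42 873] [665.8  84.1] [661.1  82.8] [655.7  81.3] [649.4  79.5] [646.3  78.6]
[  7.9 151.6] [  0  72  22 164 968] [141.9   6.3] [148.4   6.6] [155.9   7. ] [164.5   7.4] [168.8   7.6]
[467.1 136.6] [452 110  36  53 910] [630.5  14.2] [626.5  14.3] [622.   14.5] [616.8  14.7] [614.2  14.9]
[489.9 144.9] [479 130  22  31 503] [660.5   8.6] [656.    8.9] [650.7   9.2] [644.6   9.6] [641.6   9.8]
[274.7 194.4] [265 190  20  12 119] [444.3 -47.5] [444.3 -46. ] [444.4 -44.3] [444.4 -42.4] [444.4 -41.4]
[461.7 204.1] [450 192  30  31 484] [633.2 -54. ] [629.3 -52.4] [624.6 -50.5] [619.3 -48.4] [616.7 -47.3]
[274.2 207.3] [268 201  13  14 142] [443.8 -59.5] [443.8 -57.8] [443.9 -55.8] [444.  -53.5] [444.  -52.3]
[478.2 213.5] [470 205  17  19 233] [657.  -63.9] [652.5 -62.1] [647.3 -59.9] [641.4 -57.5] [638.4 -56.3]
white
[468.3 138.5] [445 118  30  47 392] [651.9  11.4]
[458.5 202.5] [440 180  26  46 544] [648.4 -60.4]
[140.1 216.7] [130 201  19  33 316] [299.3 -79. ]
[449.7 259.7] [ 431  239   39   42 1213] [ 650.4 -130.2]
[409.7 707.6] [350 288  22  41 453] [ 156.5 1026.6]
[439.  108.5] [439  97   1  24  24] [596.2  37.8  34. ]
[274.3 194. ] [266 191  19  10  61] [443.9 -47.2  34. ]
[274.1 207.2] [268 201  13  14 138] [443.7 -59.4  34. ]
```

```bash
python3 -m jog '{"delta_rot":[[0,0,0],[0,0,0],[0,0,0],[0,0,0],[0,0,0]],"translation":[[1.3,-2.6,45],[1.3,-2.6,90],[1.3,-2.6,125],[1.3,-2.6,140],[1.3,-2.6,145]],"hand":[1,1,1,1,1]}'
python3 -m jog '{"delta_rot":[[0,0,0],[0,0,0],[0,0,0],[0,0,0],[0,0,0]],"translation":[[0,0,0],[0,0,0],[0,0,0],[0,0,0],[0,0,0]],"hand":[1,1,-1,-1,-1]}'
python3 -m jog '{"delta_rot":[[0,0,0],[0,0,0],[0,0,0],[0,0,0],[0,0,0]],"translation":[[0,0,0],[0,0,0],[0,0,0],[0,0,0],[0,0,0]],"hand":[-1,-1,-1,-1,-1]}'
python3 -m jog '{"delta_rot":[[0,0,0],[0,0,0],[0,0,0],[0,0,0],[0,0,0]],"translation":[[0,0,0],[0,0,0],[0,0,0],[0,0,0],[0,0,0]],"hand":[-1,-1,-1,-1,-1]}'
```

```text
t: 22.35
ee_pos: [443.8, -59.4, 7.5]
orientation: [-2.212, -2.227, 0.003]
ft_force: [-0.0, 0.0, 0.1]
width: 88.0
t: 22.85
ee_pos: [444.6, -59.7, 10.5]
orientation: [2.213, 2.228, 0.001]
ft_force: [0.8, -0.5, -0.1]
width: 67.4
t: 23.35
ee_pos: [444.1, -59.6, 9.7]
orientation: [-2.214, -2.229, 0.0]
ft_force: [-0.3, 0.1, 0.5]
width: 27.6
t: 23.85
ee_pos: [444.1, -59.6, 9.8]
orientation: [-2.214, -2.229, 0.0]
ft_force: [-0.1, 0.1, -0.7]
width: 19.4
```

```bash
python3 -m jog '{"delta_rot":[[0,0,0],[0,0,0],[0,0,0],[0,0,0],[0,0,0]],"translation":[[0,0,-20],[0,0,-60],[-10,20,-80],[-30,55,-80],[-50,95,-80]],"hand":[-1,-1,-1,-1,-1]}'
python3 -m jog '{"delta_rot":[[0,0,0],[0,0,0],[0,0,0],[0,0,0],[0,0,0]],"translation":[[-15,40,0],[-21.4,80,0],[-21.4,105,0],[-21.4,113,0],[-21.4,113,0]],"hand":[-1,-1,-1,-1,-1]}'
python3 -m jog '{"delta_rot":[[0,0,0],[0,0,0],[0,0,0],[0,0,0],[0,0,0]],"translation":[[0,0,30],[0,0,55],[0,0,66],[0,0,66],[0,0,66]],"hand":[-1,-1,-1,-1,-1]}'
python3 -m jog '{"delta_rot":[[0,0,0],[0,0,0],[0,0,0],[0,0,0],[0,0,0]],"translation":[[0,0,0],[0,0,0],[0,0,0],[0,0,0],[0,0,0]],"hand":[-1,-1,-1,-1,-1]}'
```

```text
t: 24.35
ee_pos: [540.1, -109.3, 90.9]
orientation: [2.213, 2.229, 0.001]
ft_force: [-0.1, 0.2, -0.6]
width: 19.5
t: 24.85
ee_pos: [652.6, -129.3, 89.2]
orientation: [-2.213, -2.229, 0.001]
ft_force: [0.1, -0.3, 0.2]
width: 19.3
t: 25.35
ee_pos: [652.5, -129.6, 24.4]
orientation: [2.214, 2.229, 0.0]
ft_force: [-0.6, 0.1, -1.1]
width: 19.6
t: 25.85
ee_pos: [652.8, -129.6, 24.0]
orientation: [2.213, 2.229, 0.0]
ft_force: [0.4, -0.2, -0.5]
width: 19.5
```

```bash
python3 -m jog '{"delta_rot":[[0,0,0],[0,0,0],[0,0,0],[0,0,0],[0,0,0]],"translation":[[-1.4,-0.5,3],[-1.4,-0.5,6],[-1.4,-0.5,9],[-1.4,-0.5,9],[-1.4,-0.5,9]],"hand":[-1,-1,-1,-1,-1]}'
python3 -m jog '{"delta_rot":[[0,0,0],[0,0,0],[0,0,0]],"translation":[[0,0,0],[0,0,0],[0,0,0]],"hand":[-1,-1,-1]}'
```

```text
t: 26.35
ee_pos: [652.0, -130.9, 14.5]
orientation: [-2.213, -2.229, 0.0]
ft_force: [0.0, -0.5, -0.9]
width: 19.4
t: 26.65
ee_pos: [652.3, -131.0, 14.9]
orientation: [2.213, 2.229, 0.0]
ft_force: [-0.2, 0.5, 0.0]
width: 19.5
```

```bash
python3 -m jog '{"delta_rot":[[0,0,0],[0,0,0],[0,0,0],[0,0,0],[0,0,0]],"translation":[[0,0,0.6],[0,0,1.1],[0,0,1.1],[0,0,1.1],[0,0,1.1]],"hand":[-1,-1,-1,-1,-1]}'
python3 -m jog '{"delta_rot":[[0,0,0],[0,0,0],[0,0,0],[0,0,0],[0,0,0]],"translation":[[0,0,0],[0,0,0],[0,0,0],[0,0,0],[0,0,0]],"hand":[1,1,1,1,1]}'
python3 -m jog '{"delta_rot":[[0,0,0],[0,0,0],[0,0,0],[0,0,0],[0,0,0]],"translation":[[0,0,-15],[0,0,-50],[0,0,-100],[0,0,-140],[0,0,-140]],"hand":[1,1,1,1,1]}'
python3 -m jog '{"delta_rot":[[0,0,0],[0,0,0],[0,0,0]],"translation":[[0,0,0],[0,0,0],[0,0,0]],"hand":[1,1,1]}'
python3 - <<'E'
from h import *
look("w9")
c=np.load("w9.npy",allow_pickle=True).item();im=cv2.imread("pics/w9.png").astype(int)
for p,s in blobs(im.max(2)<80,50,160):print(p,s,cast(c,p,38,True))
for n in("top","side"): cv2.imwrite(f"pics/{n}9.png",optics.get_image(n)[:,:,::-1])
E
```

```text
t: 27.15
ee_pos: [652.2, -131.0, 13.8]
orientation: [2.214, 2.229, 0.0]
ft_force: [-0.3, -0.1, 1.1]
width: 19.4
t: 27.65
ee_pos: [652.2, -130.9, 13.6]
orientation: [2.214, 2.229, 0.0]
ft_force: [0.0, -0.1, 0.6]
width: 56.1
t: 28.15
ee_pos: [656.3, -131.8, 161.6]
orientation: [2.207, 2.222, 0.01]
ft_force: [0.1, -0.2, 0.1]
width: 87.4
t: 28.45
ee_pos: [651.1, -130.7, 152.1]
orientation: [-2.212, -2.227, 0.002]
ft_force: [0.0, 0.6, 0.9]
width: 88.0
28.5 [ 651.2 -130.7  152. ] [-2.2 -2.2  0. ]
dark
[275.7   4.5] [254   0  45  12 392] [646.9  52.6] [646.9  50.5] [647.   47.9] [647.1  45.1] [647.1  43.6]
[276.2  47. ] [258  30  37  35 931] [647.5  12.8] [647.6  11.5] [647.6  10. ] [647.7   8.3] [647.7   7.4]
[276.7  68.7] [255  56  43  20 266] [648.1  -6.5] [648.1  -7.4] [648.2  -8.4] [648.2  -9.6] [648.2 -10.2]
[277.9 131.9] [264 120  29  25 534] [649.4 -61.3] [649.5 -61. ] [649.5 -60.7] [649.5 -60.3] [649.5 -60.1]
[307.5 146.9] [298 143  17   9 111] [675.1 -73.9] [674.6 -73.4] [673.9 -72.7] [673.2 -72. ] [672.8 -71.6]
[278.7 198. ] [269 192  21  15 149] [ 650.6 -119.8] [ 650.5 -118.3] [ 650.5 -116.5] [ 650.5 -114.4] [ 650.5 -113.4]
[278.8 211.1] [272 204  15  15 160] [ 650.8 -132. ] [ 650.7 -130.2] [ 650.7 -128.1] [ 650.7 -125.7] [ 650.7 -124.5]
[279.2 244. ] [247 243  66   3 196] [ 651.4 -164. ] [ 651.3 -161.5] [ 651.3 -158.6] [ 651.2 -155.3] [ 651.2 -153.6]
white
[279.  200.5] [ 252  175   55   53 1707] [ 651.  -130.1]
[307.7 146.8] [299 143  16   8 107] [674.9 -73.5  38. ]
[278.8 197.9] [269 193  21  13 142] [ 650.7 -118.7   38. ]
[278.8 211. ] [272 204  14  15 154] [ 650.7 -130.7   38. ]
[274.9 244.3] [247 243  66   3 100] [ 647.4 -162.6   38. ]
```

View pics/w9.png

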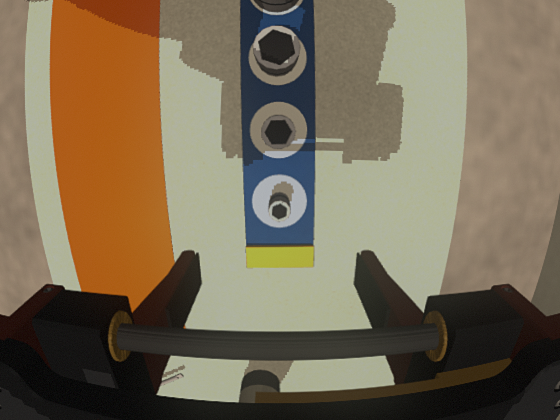

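View pics/side9.png

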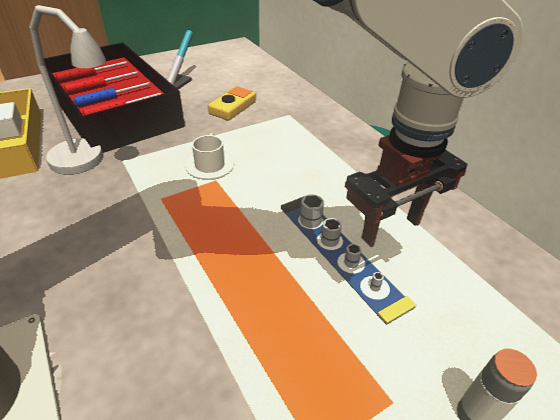

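All four sockets stand upright on their marks, with S1 at (376,281) by the yellow cap and S4 at (312,209) at the black end. The cup is unmoved at (208,153) and the gripper is clear.

```bash
python3 -c 'from workcell import ctrl;print(ctrl.close_job())'
```

```text
the job is handed in; nothing more can be done
None
```

The four sockets are back on the rail in order of size, from the smallest on mark d beside the yellow cap to the largest on mark a at the black end. I picked each one up with the jaws across the rail, set it down on its mark and let go. The job took about 28.6 s of the 102 s allowed.

**Position:** wrist-camera checks after each release put every socket within about 0.5 mm of its mark's centre. For the largest socket I had to work out the mark's centre from its neighbours, because the socket covers it.

**Final state:** the last side view showed all four upright, the gripper open and clear above the rail, and the cup where it stood. The force readings printed after each move stayed below about 8 N.

**Disagreement between cameras:** the wrist and fixed cameras differed by a steady 2–3 mm in x and 1–2 mm in y. That is roughly what two calibrations good to 2 mm would give. I handled it by comparing sockets and marks in the same camera and correcting to the arm's own readings. No check failed.

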